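Hold the loupe over the ringed spot on a ground blade

TASK

Pick up the black loupe and carry it, upright, over the blue box beside it and the tray wall to the blade with the red ring. Stop with it level and centred over the red ring, its lower end hovering about 1 cm above the blade, and finish while still holding it there motionless. The freshly ground blades and their tray must not be touched, and the box, bottle and jar stay where they are.

Things in the scene. Friction and masses are not known exactly. Their poses are not given: they have to be found in the camera images.
- loupe_mid (a point): centre of the loupe, half-way up: a black upright barrel standing loose on the bench, 36 mm tall, widest 41 mm diameter in its upper half and about 37 mm diameter at its lower end; its lower end is 18 mm below this point and its upper end 18 mm above; mass about 50 g; z axis up along the barrel
- red_ring: centre of the red ring (24 mm diameter, 2 mm line) painted on the flat top face of one blade, the spot to be viewed; it lies at the height of that blade's top face, about 16 mm above the bench; z axis up; x and y axes along the tray's
- blue_ring: centre of the blue ring, same size and height, on the other blade (already viewed, not the target)
- tray: green sheet-metal tray, fixed, 250 mm (along its x) x 210 mm (along its y) outside, walls 4 mm thick and 40 mm high above the bench, black rubber mat on its floor; origin at the centre of its underside on the bench; x and y axes along its sides
- blade_a: the steel blade that carries the red ring, 72 x 159 mm (along the tray's x and y) and 10 mm thick, lying fixed on the mat; its top face is flat on the +x half, where the ring is, and bevelled down toward -x; origin at the centre of its underside, 6 mm above the bench
- blade_b: the equal steel blade that carries the blue ring; origin at the centre of its underside, 6 mm above the bench; the two blades lie side by side, 85 mm apart centre to centre, and may be either way round
- box: blue plastic box lying loose between the loupe and the tray, 200 mm long (along its x) x 44 mm wide x 32 mm tall; origin at the centre of its underside
- bottle: amber dropper bottle standing loose at the far end of the blue box, 62 mm diameter, 158 mm tall; origin at the centre of its underside
- jar: clear jar with white lid standing loose, 45 mm diameter, 42 mm tall; origin at the centre of its underside
Not all that is in view belongs to the job. Several things look just like the bottle: the one meant starts farthest to the robot's right.

How it is judged:
By the outcome, as a careful person would: the job done as asked, in the order asked, and still so for the second after the job is handed in, while the arm keeps its last pose, push and grip.
It also fails if it takes over 42 s, if anything falls off the work surface, if the arm or the gripper's body presses on something with over 40 N, if the wrist force passes 120 N, or if a joint passes its speed limit or range.

ROBOT

A 6-joint arm with a two-finger parallel gripper is mounted at the origin on a cart in front of the work surface, level with it; the furniture and walls round the work are solid. World frame = base frame: x ahead of the robot, y to its left, z up, the work surface at z = 0. Lengths are in m, angles in rad, forces in N, time in s.
With the tool pointing down it reaches from about 0.4 to 0.925 m from the base axis. Payload 3.4 kg.
Tool frame: the origin (TCP) lies midway between the tips of the shut fingers; the grasp point (between the pads) lies 19 mm behind it; z points along the fingers, x is the direction in which the jaws open and shut, and the axes are right-handed (so a half turn about z gives the same grasp; the last joint's range is limited). The gripper opens to 85 mm and grips with 20 to 120 N. Pads are 22 mm wide; open, the fingers measure 114 mm over their backs; the gripper's body (76 mm by 85 mm) begins 54 mm behind the grasp point. The pads swing forward as they close: fully open they stand 13 mm farther back than shut.
Start: joints at [-1.282, 0.307, 1.506, -0, 1.328, -0.073], TCP at [0.204, -0.538, 0.231] pointing down, gripper open.
Joint ranges: [-3.12, 3.12], [-1.05, 2.28], [0.14, 2.33], [-1.42, 4.57], [0.1, 2.73], [-2.68, 2.68]. Speed limits (rad/s): [2.57, 2.57, 3.14, 3.14, 3.14, 3.14].

INTERFACE

Orientations are given as a unit quaternion [x, y, z, w].
In Python, from rig import robot gives the robot as it stands.
- The arm moves only by the shell command python3 -m pendant 'ROWS' [OPENING]. ROWS is text: rows parted by semicolons, each of 4 numbers parted by spaces: the shift along the tool's x, y, z in m, then the turn about the tool's z in degrees. In form: tx ty tz yaw; .... A call has 1 to 5 rows; each row shifts and turns the commanded pose from where the row before left it, along the tool's axes as they then stand; what a row does not reach is not made up. A row lasts 1/12 s, in which the tool goes at most 41.7 mm and 7.16 degrees, less where a joint would pass 70% of its speed; a pose out of reach is approached as far as the arm can. A call is refused whole if a number of a shift passes 0.0417 or a number of a turn 7.16, either way. A call with a gripper value outside its range is refused whole. OPENING is the opening, from -1 (shut) to 1 (fully open), set as the call begins (- or left out, the last holds). The fingers move at their own pace and stop on an object; the grip force is fixed at half the most. Time passes only in rows, so rows that do not move let the fingers close. It gives the time, the measured TCP pose, the force and the opening at its end, in the units of the state.
- robot.get_obs(): the state, without advancing time (a new reading comes with each control period).
- robot.get_image(name): name is "scene" or "top" or "wrist"; returns a dict with "frame" (420x560x3 uint8, red, green, blue), "vertical_fov" (degrees; the focal length in pixels is half the picture's height over the tangent of half this angle, whatever the lens; pixels are square), "cx", "cy" (the principal point, pixels), "R" (3x3) and "t" (3): a world point X has camera coordinates R X + t. Camera axes: x right, y down, z forward; pixel columns grow to the right and rows downward; lengths in m; the calibration is good to about 2 mm. A picture is of the moment at which its call begins. There is no depth.
- robot.sign_off(): hands the job in, once; it reports no verdict.
Trained networks look in the newest picture that a camera, given by its name, has taken for a name from the list of things; names that differ only in an ending like _2 or _b are one class to them, and where a whole thing is asked for, a point or a joint stands for the part that bears it (a point fixed in the world has none). Each returns a list of dicts, best first, with "conf" (0 to 1); they miss things now and then, are a little off and sometimes report something else, mostly with a low value. They report only what shows in the picture. A call takes as long as a camera call. They do not tell look-alikes from the thing itself.
- robot.search_frame(thing, camera): "xy" ([column, row] in pixels, amid what is visible of it).
- robot.cut_out(thing, camera): "mask" (420x560 bool, what is visible of it) and "xy" ([column, row] in pixels, amid what is visible of it).
The state is a dict: "time_s": time; "joint_positions": joint angles; "dq": joint speeds; "joint_torque": joint torques, N m; "tcp_pos": TCP position; "ee_rot": TCP orientation; "ft_force": force on the tool from outside, world axes, zero at the start; "ft_torque": the same for the moment, N m; "opening": finger opening in m.
Only numpy, scipy, OpenCV 4.12 (cv2) and the standard library are available. Lean on these libraries where they do the work, as an engineer would, in place of code of your own. Each camera call takes 0.05 s, during which the arm holds its last target.

## Working session

There is one attempt and no reset: what is moved stays moved. The work goes in short steps, Python scripts to look and compute and a shell command to move; the robot and the scene stay as the last step left them, time stands still between calls to the robot, and variables do not carry over. Pictures are saved under pics/ and viewed, and the job is handed in when it is done.

```bash
mkdir -p pics; ls; cat > h.py <<'E'
import numpy as np, cv2
from rig import robot
def save(name,fn,crop=None,scale=1):
    d=robot.get_image(name); f=d["frame"][:,:,::-1].copy()
    if crop: f=f[crop[1]:crop[3],crop[0]:crop[2]]
    if scale!=1: f=cv2.resize(f,None,fx=scale,fy=scale,interpolation=cv2.INTER_CUBIC)
    cv2.imwrite(fn,f); return d
def K(d):
    f=210/np.tan(np.radians(d["vertical_fov"])/2)
    return f,d["cx"],d["cy"]
def ray(d,uv):
    f,cx,cy=K(d); R=np.array(d["R"]);t=np.array(d["t"])
    v=R.T@np.array([(uv[0]-cx)/f,(uv[1]-cy)/f,1]); return -R.T@t, v/np.linalg.norm(v)
def atz(d,uv,z):
    c,v=ray(d,uv); return c+v*(z-c[2])/v[2]
def proj(d,X):
    f,cx,cy=K(d); p=np.array(d["R"])@np.array(X)+np.array(d["t"]); return np.array([f*p[0]/p[2]+cx,f*p[1]/p[2]+cy])
def tri(rs):
    A=np.zeros((3,3));b=np.zeros(3)
    for c,v in rs:
        P=np.eye(3)-np.outer(v,v);A+=P;b+=P@c
    return np.linalg.solve(A,b)
E
python3 - <<'E'
from h import *
np.set_printoptions(precision=4,suppress=True)
o=robot.get_obs(); print(o)
for n in ["scene","top","wrist"]:
    d=save(n,f"pics/{n}0.png"); print(n,d["vertical_fov"],d["cx"],d["cy"],-np.array(d["R"]).T@d["t"])
    for th in ["loupe_mid","red_ring","blue_ring","tray","blade_a","box","bottle","jar"]:
        r=robot.search_frame(th,n); print(th,[(np.round(q["xy"],1).tolist(),round(q["conf"],2)) for q in r])
E
```

```text
pics
{'time_s': 0.0, 'joint_positions': array([-1.2825,  0.3076,  1.5077,  0.    ,  1.3283, -0.0735]), 'dq': array([-0.0002,  0.0006, -0.0001, -0.0003,  0.0008,  0.0015]), 'joint_torque': array([ -0.002 , -45.7565, -25.1918,  -0.0002,   0.0131,   0.    ]), 'tcp_pos': array([ 0.2033, -0.5371,  0.2304]), 'ee_rot': array([ 0.8228, -0.5683, -0.0008, -0.0006]), 'ft_force': array([-0.246 , -0.305 ,  0.2955]), 'ft_torque': array([-0.0332,  0.0123, -0.0014]), 'opening': 0.08528891447857602}
scene 54.11290139433629 277.68634637558864 210.1089070160262 [0.0371 0.3536 0.7122]
loupe_mid [([368.2, 208.5], 0.5)]
red_ring []
blue_ring []
tray [([252.3, 291.1], 0.58)]
blade_a [([249.5, 274.4], 0.9), ([259.5, 306.0], 0.84), ([253.7, 291.1], 0.56)]
box [([334.0, 235.5], 0.78)]
bottle [([292.2, 180.8], 0.94), ([258.1, 190.4], 0.71), ([227.5, 167.4], 0.57)]
jar []
top 52.411697178242036 286.6580381377413 203.5323668406611 [ 0.6052 -0.0907  0.8848]
loupe_mid [([387.6, 274.0], 0.59)]
red_ring []
blue_ring []
tray [([197.3, 289.9], 0.67)]
blade_a [([197.8, 313.3], 0.78), ([206.8, 270.5], 0.56)]
box [([321.0, 279.1], 0.98)]
bottle [([334.2, 189.3], 0.93), ([280.8, 174.3], 0.83)]
jar [([382.7, 214.7], 0.81), ([320.7, 279.2], 0.7)]
wrist 59.51675204337077 284.2685388689177 206.9278139624701 [ 0.2668 -0.513   0.3735]
loupe_mid []
red_ring []
blue_ring []
tray []
blade_a []
box []
bottle []
jar []
```

View pics/scene0.png

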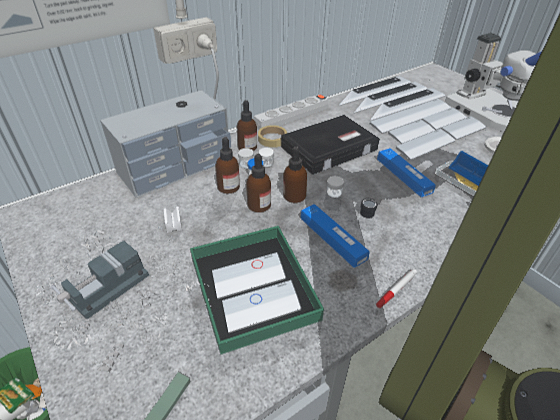

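View pics/top0.png

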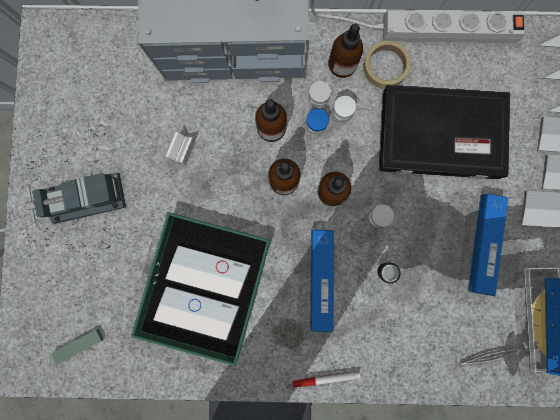

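View pics/wrist0.png

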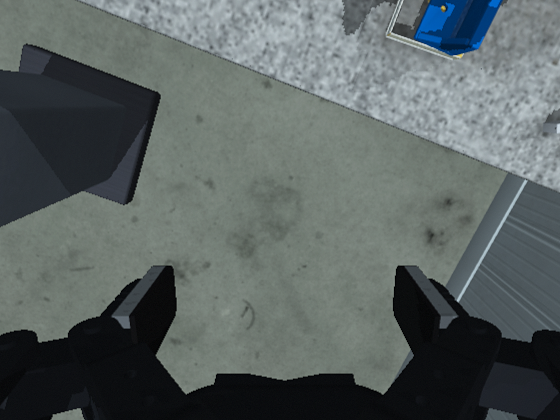

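```bash
python3 - <<'E'
from h import *
np.set_printoptions(precision=4,suppress=True)
D={}
for n,cl,cr in [("scene",(325,160,405,240),(190,225,330,355)),("top",(350,180,430,300),(130,205,280,365))]:
    d=robot.get_image(n);D[n]=d
    f=d["frame"][:,:,::-1]
    a=cv2.resize(f[cl[1]:cl[3],cl[0]:cl[2]],(400,400*(cl[3]-cl[1])//(cl[2]-cl[0])),interpolation=cv2.INTER_CUBIC)
    b=cv2.resize(f[cr[1]:cr[3],cr[0]:cr[2]],(400,400*(cr[3]-cr[1])//(cr[2]-cr[0])),interpolation=cv2.INTER_CUBIC)
    H=max(a.shape[0],b.shape[0]); c=np.zeros((H,800,3),np.uint8); c[:a.shape[0],:400]=a; c[:b.shape[0],400:]=b
    cv2.imwrite(f"pics/{n}_crop.png",c[:600])
    x0,y0,x1,y1=cr
    sub=d["frame"][y0:y1,x0:x1].astype(int)
    r,g,b=sub[...,0],sub[...,1],sub[...,2]
    for nm,m in [("red",(r-g>35)&(r-b>25)),("blue",(b-r>40)&(b-g>15))]:
        k,l,s,cc=cv2.connectedComponentsWithStats(m.astype(np.uint8),connectivity=8)
        ys,xs=np.nonzero(m)
        e=cv2.fitEllipse(np.stack([xs+x0,ys+y0],1).astype(np.float32)) if len(xs)>5 else None
        hull=cv2.convexHull(np.stack([xs+x0,ys+y0],1).astype(np.float32))
        mm=cv2.moments(hull)
        print(n,nm,len(xs),xs.min()+x0,xs.max()+x0,ys.min()+y0,ys.max()+y0,"hullc",mm["m10"]/mm["m00"],mm["m01"]/mm["m00"],"ell",e)
        c=(mm["m10"]/mm["m00"],mm["m01"]/mm["m00"]); D[n+nm]=c; print(atz(d,c,.016))
    for th in ["loupe_mid","jar","box","bottle"]:
        for q in robot.cut_out(th,n)[:1]:
            ys,xs=np.nonzero(q["mask"]); print(n,th,q["conf"],xs.min(),xs.max(),ys.min(),ys.max(),len(xs),q["xy"],atz(d,q["xy"],.018))
            D[n+th]=q["xy"]
for k in ["red","blue","loupe_mid","bottle","box"]:
    if "scene"+k in D and "top"+k in D: print(k,tri([ray(D["scene"],D["scene"+k]),ray(D["top"],D["top"+k])]))
E
```

```text
scene red 38 251 262 259 268 hullc 256.7922077922078 263.75324675324674 ell ((256.8642272949219, 263.7677001953125), (8.60326862335205, 10.688680648803711), 85.90442657470703)
[0.5533 0.0418 0.016 ]
scene blue 285 250 329 225 304 hullc 293.442511840601 259.9669279764821 ell ((289.5155334472656, 264.5419616699219), (45.858253479003906, 97.77173614501953), 44.92660903930664)
[ 0.5161 -0.0318  0.016 ]
scene loupe_mid 0.62 360 376 199 219 289 [368.1, 208.8] [ 0.5453 -0.291   0.018 ]
scene jar 0.65 327 342 177 196 263 [334.0, 185.7] [ 0.6669 -0.2815  0.018 ]
scene box 0.59 301 368 204 267 1711 [336.7, 238.5] [ 0.5106 -0.1548  0.018 ]
scene bottle 0.94 215 239 136 193 1007 [229.7, 172.6] [ 0.8788 -0.0772  0.018 ]
top red 42 216 228 261 273 hullc 221.8426323319027 266.7038626609442 ell ((221.7135009765625, 266.5884704589844), (11.722066879272461, 12.017465591430664), 65.77887725830078)
[0.5541 0.0424 0.016 ]
top blue 44 188 200 299 311 hullc 194.05850340136053 304.9741496598639 ell ((194.11065673828125, 304.94268798828125), (12.113831520080566, 12.310324668884277), 25.119049072265625)
[0.4773 0.0958 0.016 ]
top loupe_mid 0.87 376 400 262 283 413 [388.6, 273.1] [ 0.5469 -0.2934  0.018 ]
top jar 0.79 368 393 204 226 460 [383.1, 216.0] [ 0.6616 -0.2829  0.018 ]
top box 0.96 310 334 230 331 2295 [322.7, 276.9] [ 0.5372 -0.1611  0.018 ]
top bottle 0.96 268 300 159 194 940 [284.8, 176.4] [ 0.7398 -0.0817  0.018 ]
red [0.5538 0.042  0.0157]
blue [0.4698 0.0486 0.1184]
loupe_mid [ 0.547  -0.2937  0.0155]
bottle [ 0.7453 -0.0506  0.1091]
box [ 0.5312 -0.1679 -0.007 ]
```

View pics/top_crop.png

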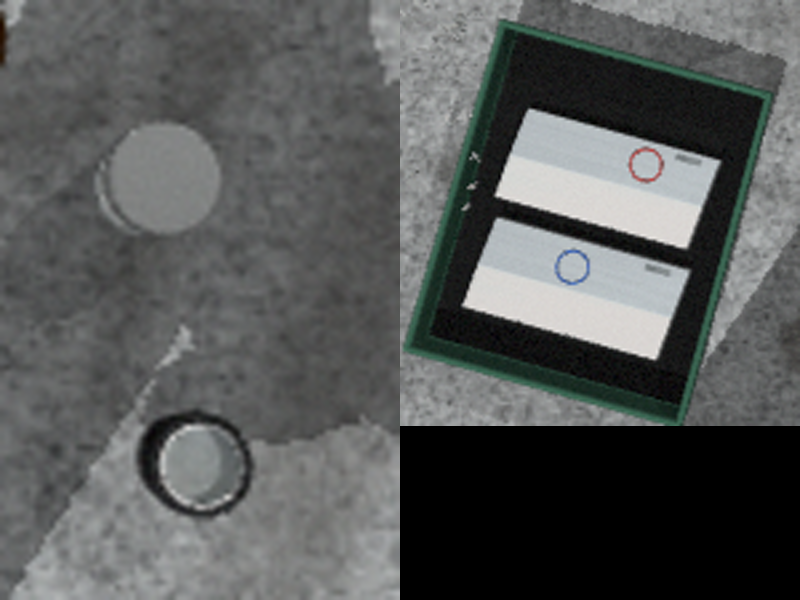

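View pics/scene_crop.png

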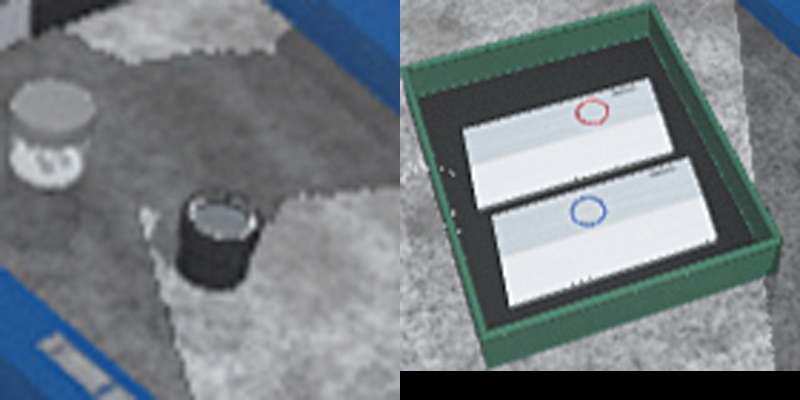

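The top view shows the loupe at about (390,273), jar at (383,216), the blue box between loupe and tray at (322,281), and the red ring at (222,267).
- **Boxes:** the candidates are (322,281) and (488,245). The first fits, because it lies between the loupe and the tray.
- **Bottles:** the candidates are (335,189), (284,176), (270,119) and (346,52). The one farthest right and at the box's far end is (335,189), allowing for the tall one's parallax.

Only the loupe will be grasped, and it is the only black barrel in the enlarged crop. I'll move above it now.

```bash
python3 -m pendant '-0.010 -0.037 0 0; -0.010 -0.037 0 0; -0.010 -0.037 0 0; -0.010 -0.037 0 0; -0.010 -0.037 0 0'; python3 -m pendant '-0.010 -0.037 0 0; -0.010 -0.037 0 0; -0.010 -0.037 0 0; -0.010 -0.037 0 0; -0.010 -0.037 0 0';python3 -m pendant '-0.008 -0.037 0 0;0 0 0 0; 0 0 0 0; 0 0 0 0'
python3 - <<'E'
from h import *
d=save("wrist","pics/w1.png");print(robot.get_obs()["tcp_pos"],robot.get_obs()["ee_rot"])
for th in ["loupe_mid","box","jar"]:
  for q in robot.cut_out(th,"wrist")[:2]: print(th,q["conf"],q["xy"],atz(d,q["xy"],.018))
E
```

```text
time_s: 2.27
tcp_pos: [0.3599, -0.4245, 0.2314]
ee_rot: [0.823, -0.569, 0.0, 0.0]
ft_force: [-0.3, -0.6, 0.4]
opening: 0.0854
time_s: 2.68
tcp_pos: [0.5155, -0.3119, 0.2314]
ee_rot: [0.823, -0.568, 0.0, 0.0]
ft_force: [0.7, -1.3, -0.0]
opening: 0.0853
time_s: 3.02
tcp_pos: [0.5455, -0.2926, 0.231]
ee_rot: [0.823, -0.568, -0.0, 0.0]
ft_force: [-0.4, 0.2, -0.2]
opening: 0.0852
[ 0.54501158 -0.29311136  0.23108192] [ 8.22708943e-01 -5.68462530e-01 -4.50986138e-04  3.79910151e-04]
loupe_mid 0.94 [286.5, 174.4] [ 0.54595342 -0.29398157  0.018     ]
box 0.64 [149.6, 132.8] [ 0.53714382 -0.15803225  0.018     ]
jar 0.78 [315.2, 45.9] [ 0.66383968 -0.27636034  0.018     ]
```

View pics/w1.png

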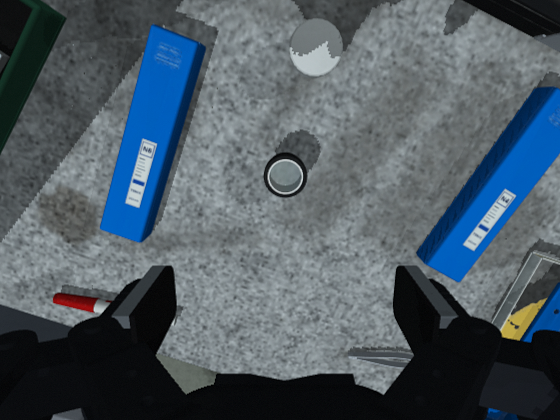

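The wrist view shows the loupe at (286,175), roughly between the finger lines, with the jar at (315,46) and the box's right edge well clear to the left. Next I'll fit the bright rim in all three views.

```bash
python3 - <<'E'
from h import *
np.set_printoptions(precision=4,suppress=True)
rs=[];crops=[];D=[]
for n,c in [("wrist",(286,175)),("top",(389.7,272.8)),("scene",(368,205))]:
    d=robot.get_image(n);g=cv2.cvtColor(d["frame"],cv2.COLOR_RGB2GRAY).astype(int)
    q=robot.cut_out("loupe_mid",n)
    m=q[0]["mask"].astype(np.uint8); 
    mf=cv2.morphologyEx(m,cv2.MORPH_CLOSE,np.ones((9,9)))
    # inside mask non-dark = lens+rim
    k=((g>75)&(cv2.erode(mf,np.ones((3,3)))>0)).astype(np.uint8)
    nn,l,s,cc=cv2.connectedComponentsWithStats(k); i=1+np.argmax(s[1:,4])
    ys,xs=np.nonzero(l==i); h=cv2.convexHull(np.stack([xs,ys],1).astype(np.float32)); e=cv2.fitEllipse(h)
    hm=cv2.moments(h); cen=(hm["m10"]/hm["m00"],hm["m01"]/hm["m00"])
    ys,xs=np.nonzero(m);print(n,q[0]["conf"],"mask",xs.min(),xs.max(),ys.min(),ys.max(),"lens",s[i],cen,e, atz(d,cen,.036))
    rs.append(ray(d,cen));D.append(d)
    x,y=int(c[0]),int(c[1]); crops.append(cv2.resize(d["frame"][y-25:y+25,x-25:x+25,::-1],(260,260),interpolation=cv2.INTER_NEAREST))
print(tri(rs),tri(rs[:2]),tri([rs[0],rs[2]]))
cv2.imwrite("pics/l3.png",np.hstack(crops))
o=robot.get_obs()["tcp_pos"]
for X in ([.546,-.292,.036],[.546,-.292,0.0]):
  print([proj(d,X) for d in D])
E
```

```text
wrist 0.65 mask 262 306 151 196 lens [ 266  158   36   35 1004] (283.77629553617237, 175.00940653326492) ((283.86065673828125, 175.0098419189453), (35.41788864135742, 35.85649108886719), 106.14971923828125) [ 0.547  -0.2916  0.036 ]
top 0.68 mask 377 399 262 283 lens [381 264  18  18 243] (389.81277533039645, 272.74229074889865) ((389.84039306640625, 272.7262268066406), (17.31661605834961, 17.46048927307129), 135.18746948242188) [ 0.5489 -0.2916  0.036 ]
scene 0.61 mask 361 376 200 218 lens [363 201  13   7  69] (369.1217391304348, 204.08405797101446) ((369.2338562011719, 204.1918182373047), (6.726749897003174, 12.249732971191406), 100.5392837524414) [ 0.5437 -0.2892  0.036 ]
[ 0.5472 -0.2924  0.0322] [ 0.5486 -0.2909  0.0409] [ 0.5463 -0.292   0.0328]
[array([283.7751, 176.1367]), array([390.0476, 274.223 ]), array([369.2962, 203.1797])]
[array([283.8165, 169.3689]), array([385.8708, 272.9176]), array([367.1146, 213.7311])]
```

View pics/l3.png

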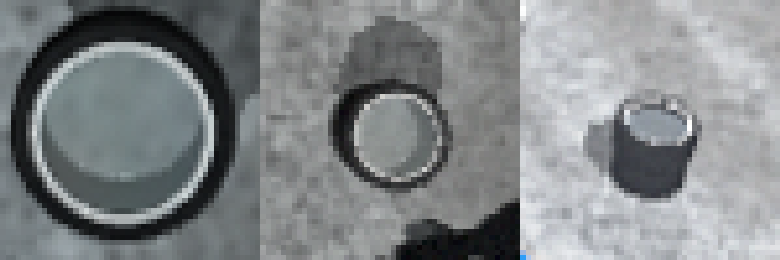

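```bash
python3 -m pendant '0 -0.002 0.035 0; 0 0 0.035 0; 0 0 0.035 0; 0 0 0.030 0; 0 0 0.020 0'; python3 -m pendant '0 0 0 0;0 0 0 0'
python3 - <<'E'
from h import *
d=save("wrist","pics/w2.png");print(robot.get_obs()["tcp_pos"])
for q in robot.cut_out("loupe_mid","wrist")[:2]: print(q["conf"],q["xy"],atz(d,q["xy"],.018))
for z in (.0,.018,.036): print(proj(d,[.547,-.292,z]))
E
```

```text
time_s: 3.93
tcp_pos: [0.5461, -0.2911, 0.0732]
ee_rot: [0.823, -0.568, -0.002, 0.0]
ft_force: [-0.2, 0.5, 0.1]
opening: 0.0852
time_s: 4.1
tcp_pos: [0.547, -0.2917, 0.0753]
ee_rot: [0.823, -0.568, -0.001, 0.0]
ft_force: [0.5, -0.3, -0.3]
opening: 0.0856
[ 0.54831506 -0.2924199   0.07687908]
0.58 [287.1, 231.5] [ 0.54400466 -0.29365015  0.018     ]
[286.18409564 216.49755029]
[286.27291509 225.92697103]
[286.37765046 237.04608836]
```

View pics/w2.png

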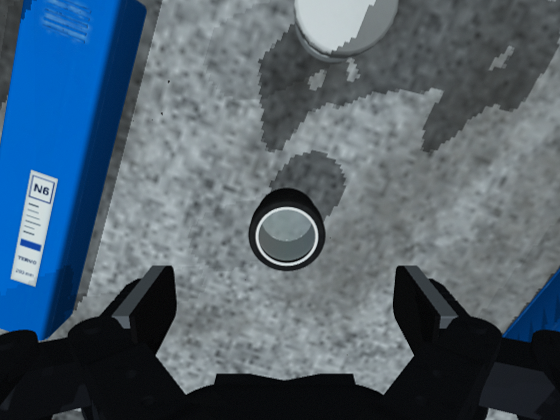

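The rim is at (287,236) against a prediction of (286,237), so it's centred to about 1 mm. I'll descend and grip.

```bash
python3 -m pendant '0 0 0.025 0; 0 0 0.020 0; 0 0 0.015 0; 0 0 0.008 0; 0 0 0.003 0'; python3 -m pendant '0 0 0 0;0 0 0 0;0 0 0 0'; python3 -m pendant '0 0 0 0;0 0 0 0;0 0 0 0;0 0 0 0;0 0 0 0' -1;python3 -m pendant '0 0 0 0;0 0 0 0;0 0 0 0;0 0 0 0;0 0 0 0'
python3 - <<'E'
from h import *
d=save("wrist","pics/w3.png");print(robot.get_obs()["tcp_pos"])
save("scene","pics/s3.png",(300,130,440,235),5)
E
```

```text
time_s: 4.62
tcp_pos: [0.5483, -0.2923, 0.0058]
ee_rot: [0.823, -0.568, 0.001, -0.0]
ft_force: [0.0, -0.2, 0.8]
opening: 0.0854
time_s: 4.87
tcp_pos: [0.5489, -0.2927, 0.0068]
ee_rot: [0.823, -0.568, 0.001, -0.0]
ft_force: [0.5, 0.1, -0.2]
opening: 0.0851
time_s: 5.28
tcp_pos: [0.5482, -0.2923, 0.006]
ee_rot: [0.823, -0.568, 0.001, -0.0]
ft_force: [-0.6, -0.3, 3.4]
opening: 0.0376
time_s: 5.7
tcp_pos: [0.5482, -0.2923, 0.006]
ee_rot: [0.823, -0.568, 0.001, -0.0]
ft_force: [-0.4, 0.4, 5.4]
opening: 0.0375
[ 0.54817016 -0.29226476  0.0059491 ]
```

View pics/w3.png

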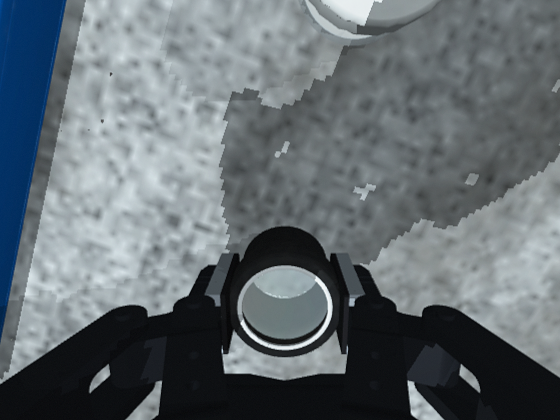

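View pics/s3.png

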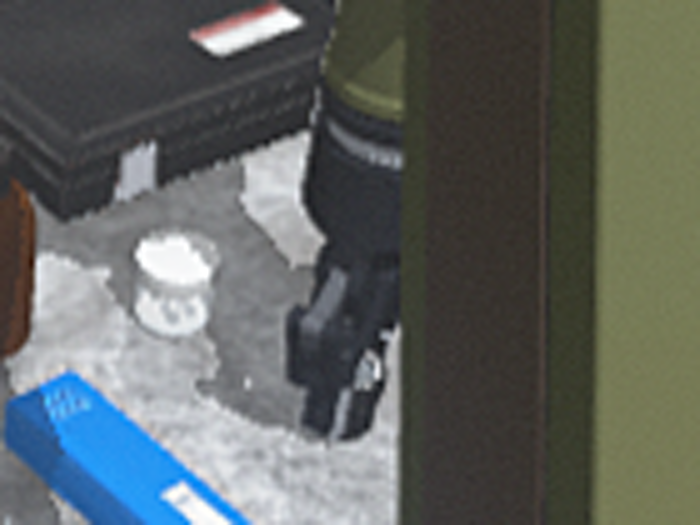

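The wrist view shows the loupe centred between the pads, with its rim at (285,308) and the opening at 37.5 mm. I'll lift slowly and check.

```bash
python3 -m pendant '0 0 -0.002 0; 0 0 -0.003 0; 0 0 -0.005 0; 0 0 -0.01 0; 0 0 -0.01 0'; python3 -m pendant '0 0 -0.01 0; 0 0 -0.01 0; 0 0 -0.005 0; 0 0 0 0;0 0 0 0'
python3 - <<'E'
from h import *
d=save("wrist","pics/w4.png");print(robot.get_obs()["tcp_pos"])
E
```

```text
time_s: 6.22
tcp_pos: [0.5474, -0.2918, 0.0357]
ee_rot: [0.823, -0.568, -0.001, 0.0]
ft_force: [0.1, -0.5, -1.1]
opening: 0.0373
time_s: 6.63
tcp_pos: [0.5481, -0.2922, 0.0611]
ee_rot: [0.823, -0.568, 0.001, -0.0]
ft_force: [-0.7, -0.1, -0.7]
opening: 0.0376
[ 0.54766388 -0.29192672  0.06043186]
```

View pics/w4.png

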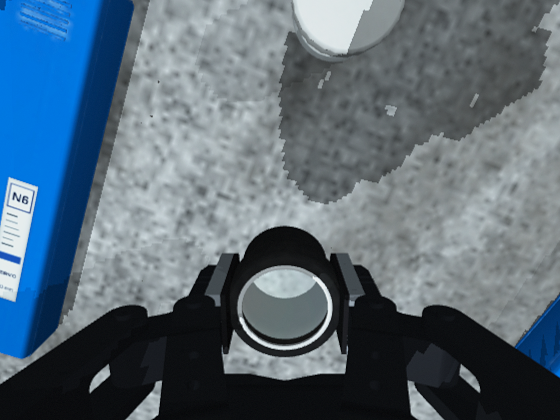

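The loupe came up with the fingers, with its rim still at (285,308). I'll check the loupe's offset from the TCP and the bottle clearance before the carry.

```bash
python3 - <<'E'
from h import *
np.set_printoptions(precision=4,suppress=True)
d=robot.get_image("wrist");g=cv2.cvtColor(d["frame"],cv2.COLOR_RGB2GRAY)
k=np.zeros_like(g);k[255:360,232:338]=(g[255:360,232:338]>75)
n,l,s,cc=cv2.connectedComponentsWithStats(k);i=l[300,285];ys,xs=np.nonzero(l==i)
h=cv2.convexHull(np.stack([xs,ys],1).astype(np.float32));e=cv2.fitEllipse(h);print(s[i],e)
o=robot.get_obs();t=o["tcp_pos"]
w=atz(d,e[0],t[2]+.030)-t; a=np.array([.354,-.935,0]);b=np.array([-.935,-.354,0])
print("rim-tcp world",w,"tool",a@w,b@w)
# camera in tool
c=-np.array(d["R"]).T@d["t"]-t; print("cam",a@c,b@c,c[2])
f,cx,cy=K(d);print("rim width m",36/f)
# bottle, base heights
dt=robot.get_image("top");ds=robot.get_image("scene")
for q in robot.search_frame("bottle","top"):print("top",q)
for q in robot.search_frame("bottle","scene"):print("sc",q)
print(tri([ray(dt,(334.2,189.3)),ray(ds,(292.2,180.8))]))
E
```

```text
[ 237  265   96   86 5924] ((284.4237365722656, 307.26739501953125), (85.06610107421875, 95.65084838867188), 88.91714477539062)
rim-tcp world [-0.0001  0.0005  0.03  ] tool -0.00044930436338302986 -8.416559838009195e-05
cam -0.000562788832893162 -0.0680940624691413 0.14256745173487
rim width m 0.0980127510457919
top {'xy': [270.6, 120.6], 'conf': 0.83}
top {'xy': [282.6, 174.6], 'conf': 0.77}
top {'xy': [334.7, 187.6], 'conf': 0.67}
sc {'xy': [258.2, 189.8], 'conf': 0.75}
sc {'xy': [227.0, 173.9], 'conf': 0.7}
sc {'xy': [292.2, 178.0], 'conf': 0.56}
[ 0.7127 -0.1768  0.0511]
```

```bash
python3 -m pendant '0 0 -0.015 0; 0 0 -0.02 0; 0 0 -0.015 0; 0 0 -0.01 0; 0 0 0 0'; python3 -m pendant '-0.010 -0.004 0 0; -0.015 -0.006 0 0; -0.02 -0.008 0 0; -0.02 -0.008 0 0; -0.02 -0.008 0 0'; python3 -m pendant '-0.025 -0.010 0 0; -0.025 -0.010 0 0; -0.025 -0.010 0 0; -0.025 -0.010 0 0; -0.025 -0.010 0 0';python3 -m pendant '-0.025 -0.010 0 0; -0.020 -0.008 0 0; -0.020 -0.008 0 0; -0.015 -0.006 0 0; -0.010 -0.004 0 0'; python3 -m pendant '-0.008 -0.004 0 0; 0 0 0 0; 0 0 0 0; 0 0 0 0'
python3 - <<'E'
from h import *
d=save("wrist","pics/w5.png");print(robot.get_obs()["tcp_pos"]);save("scene","pics/s5.png");save("top","pics/t5.png")
E
```

```text
time_s: 7.35
tcp_pos: [0.5492, -0.2929, 0.1225]
ee_rot: [0.823, -0.568, 0.002, -0.0]
ft_force: [1.1, 0.3, 0.4]
opening: 0.0379
time_s: 7.77
tcp_pos: [0.548, -0.1976, 0.1187]
ee_rot: [0.823, -0.568, -0.002, 0.0]
ft_force: [0.9, 0.2, -0.3]
opening: 0.0373
time_s: 8.18
tcp_pos: [0.55, -0.0628, 0.1189]
ee_rot: [0.823, -0.568, -0.002, 0.0]
ft_force: [0.1, -0.3, 0.1]
opening: 0.0376
time_s: 8.6
tcp_pos: [0.5516, 0.0342, 0.119]
ee_rot: [0.823, -0.567, -0.002, 0.001]
ft_force: [0.9, -1.3, 0.5]
opening: 0.0376
time_s: 8.93
tcp_pos: [0.5546, 0.0394, 0.1201]
ee_rot: [0.823, -0.568, -0.0, 0.0]
ft_force: [0.2, 0.0, 0.5]
opening: 0.0373
[0.55467973 0.03918343 0.12015507]
```

View pics/w5.png

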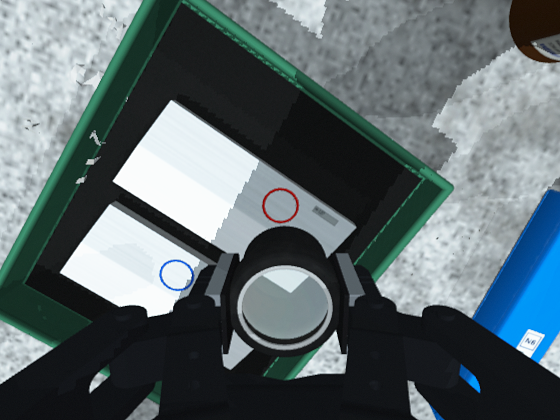

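View pics/s5.png

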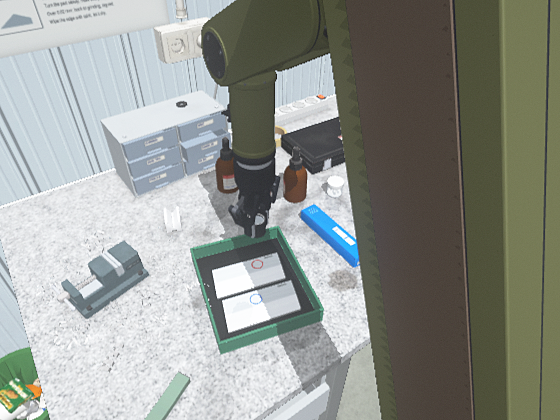

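The wrist view shows the red ring at (280,205), just ahead of the held loupe at (285,307), while the blue ring is at (177,275). The box and bottle look unmoved. I'll measure the ring from here.

```bash
cat >> h.py <<'E'
def ring(d,box):
    x0,y0,x1,y1=box;s=d["frame"][y0:y1,x0:x1].astype(int)
    m=(s[...,0]-s[...,1]>40)&(s[...,0]-s[...,2]>30)
    k,l,st,_=cv2.connectedComponentsWithStats(cv2.dilate(m.astype(np.uint8),np.ones((3,3))));i=1+np.argmax(st[1:,4])
    ys,xs=np.nonzero(m&(l==i));e=cv2.fitEllipse(cv2.convexHull(np.stack([xs+x0,ys+y0],1).astype(np.float32)));return e,len(xs)
E
python3 - <<'E'
from h import *
np.set_printoptions(precision=4,suppress=True)
d=robot.get_image("wrist");t=robot.get_obs()["tcp_pos"]
e,n=ring(d,(240,180,320,235));print(e,n,t)
X=atz(d,e[0],.016);w=X-t
a=np.array([.354,-.935,0]);b=np.array([-.935,-.354,0])
print(X,a@w,b@w)
dt=robot.get_image("top");ds=robot.get_image("scene")
es,_=ring(ds,(240,250,275,280));print(es[0],tri([ray(d,e[0]),ray(ds,es[0])]),tri([ray(d,e[0]),ray(dt,(221.84,266.7))]),tri([ray(d,e[0]),ray(ds,es[0]),ray(dt,(221.84,266.7))]))
E
```

```text
((279.57489013671875, 205.17230224609375), (34.93682861328125, 36.53403854370117), 91.1693344116211) 261 [0.5548 0.0391 0.1203]
[0.5526 0.0424 0.016 ] -0.003908522673816263 0.0009121319428242454
(256.722900390625, 263.9341125488281) [0.5527 0.0424 0.0164] [0.5538 0.0423 0.0189] [0.5533 0.0423 0.016 ]
```

View pics/t5.png

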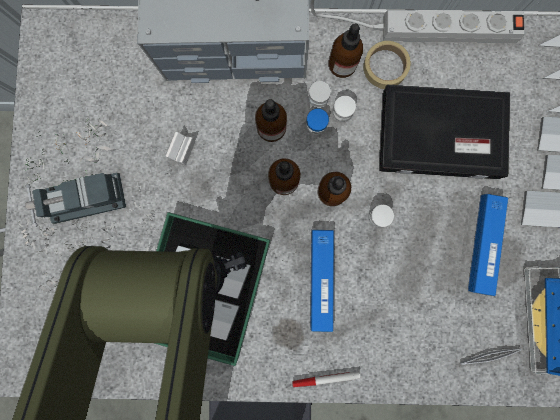

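```bash
python3 -m pendant '-0.0035 0.001 0.005 0; 0 0 0.015 0; 0 0 0.015 0; 0 0 0.010 0; 0 0 0.005 0'; python3 -m pendant '0 0 0 0;0 0 0 0;0 0 0 0'
python3 - <<'E'
from h import *
np.set_printoptions(precision=4,suppress=True)
d=save("wrist","pics/w6.png");t=robot.get_obs()["tcp_pos"];print(t)
print(proj(d,[.553,.0424,.016]))
save("scene","pics/s6.png",(200,190,330,340),4)
E
```

```text
time_s: 9.65
tcp_pos: [0.5513, 0.0429, 0.0686]
ee_rot: [0.823, -0.568, -0.001, 0.001]
ft_force: [-0.3, -0.3, -0.6]
opening: 0.0379
time_s: 9.9
tcp_pos: [0.5532, 0.0429, 0.0708]
ee_rot: [0.823, -0.568, 0.0, -0.0]
ft_force: [0.7, 0.3, -1.1]
opening: 0.0376
[0.5533 0.0429 0.071 ]
[286.1602 227.8815]
```

View pics/w6.png

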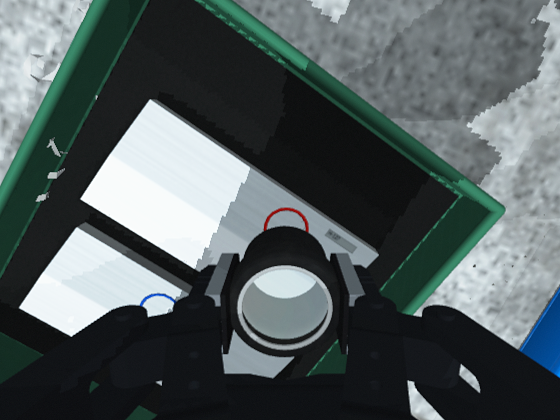

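View pics/s6.png

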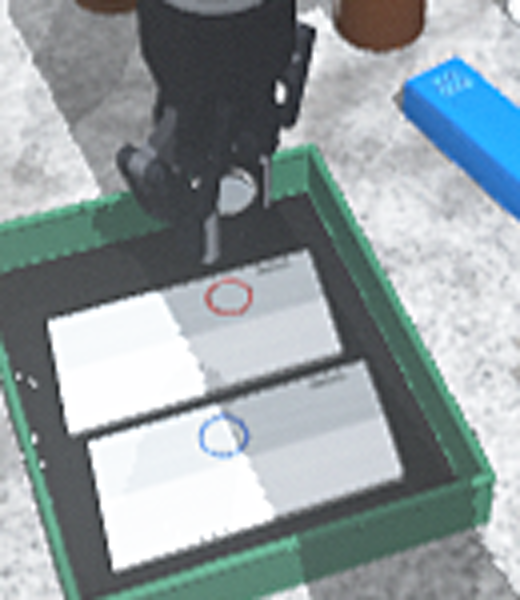

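The visible arc of the ring tops out at (286,208), which fits the predicted centre of (286,228). I'll descend the rest slowly.

```bash
python3 -m pendant '0 0 0.006 0; 0 0 0.008 0; 0 0 0.008 0; 0 0 0.006 0; 0 0 0.004 0'; python3 -m pendant '0 0 0.003 0;0 0 0.002 0;0 0 0 0;0 0 0 0; 0 0 0 0'
python3 - <<'E'
from h import *
np.set_printoptions(precision=4,suppress=True)
T=[]
for i in range(6):
    d=robot.get_image("wrist");T.append(robot.get_obs()["tcp_pos"])
print(np.array(T),np.mean(T,0))
d=save("wrist","pics/w7.png")
print(proj(d,[.553,.0424,.016]))
ds=save("scene","pics/s7.png",(200,190,330,340),4)
for q in robot.cut_out("loupe_mid","scene")[:1]:print(q["conf"],q["xy"])
t=np.mean(T,0)
print([proj(ds,t+[0,0,z]) for z in (-.006,.012,.030)], proj(ds,[.553,.0424,.016]))
E
```

```text
time_s: 10.42
tcp_pos: [0.5517, 0.0429, 0.0369]
ee_rot: [0.823, -0.568, -0.001, 0.001]
ft_force: [-0.5, 0.4, -0.3]
opening: 0.0377
time_s: 10.83
tcp_pos: [0.5529, 0.0429, 0.0335]
ee_rot: [0.823, -0.568, 0.0, -0.0]
ft_force: [0.4, 0.5, -1.5]
opening: 0.0372
[[0.5529 0.0429 0.0336]
 [0.5529 0.0429 0.0337]
 [0.5528 0.0429 0.0336]
 [0.5528 0.0429 0.0336]
 [0.5527 0.0428 0.0336]
 [0.5527 0.0429 0.0335]] [0.5528 0.0429 0.0336]
[286.9278 253.0016]
0.59 [260.8, 255.5]
[array([256.3785, 260.6347]), array([256.162 , 255.1187]), array([255.9397, 249.4525])] [256.641  263.9669]
```

View pics/w7.png

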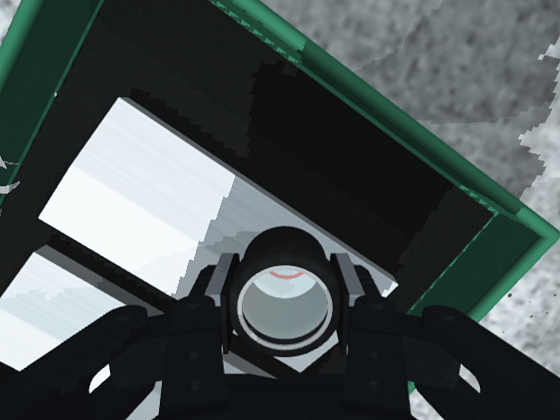

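View pics/s7.png

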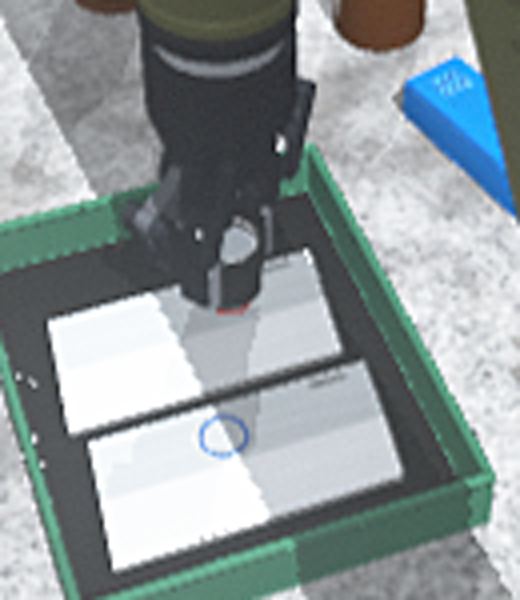

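The red arc shows through the lens at about (286,274) and under the loupe in the scene view at about (257,267). The gap is about 11.5 mm, so I'll lower it 1.5 mm and check the arc against the prediction.

```bash
python3 -m pendant '0 0 0.0008 0; 0 0 0.0007 0;0 0 0 0;0 0 0 0; 0 0 0 0';python3 -m pendant '0 0 0 0;0 0 0 0;0 0 0 0;0 0 0 0; 0 0 0 0'
python3 - <<'E'
from h import *
np.set_printoptions(precision=4,suppress=True)
d=save("wrist","pics/w8.png",(220,220,350,360),4);o=robot.get_obs();print(o["tcp_pos"],o["ee_rot"],np.abs(o["dq"]).max(),o["opening"],o["ft_force"])
f=d["frame"].astype(int);m=(f[...,0]-f[...,1]>30)&(f[...,0]-f[...,2]>20);m[:225]=0;m[350:]=0;m[:,:230]=0;m[:,340:]=0
ys,xs=np.nonzero(m);P=np.array([atz(d,(x,y),.016) for x,y in zip(xs,ys)])
print(len(xs),xs.min(),xs.max(),ys.min(),ys.max())
from scipy.optimize import least_squares
r=least_squares(lambda p:np.hypot(P[:,0]-p[0],P[:,1]-p[1])-.012,[.553,.042]);print("ring from arc",r.x,np.abs(r.fun).max())
# rim of loupe
g=cv2.cvtColor(d["frame"],cv2.COLOR_RGB2GRAY);k=np.zeros_like(g);k[255:360,232:338]=(g[255:360,232:338]>75)
n,l,s,cc=cv2.connectedComponentsWithStats(k);i=l[310,285];ys,xs=np.nonzero(l==i)
e=cv2.fitEllipse(cv2.convexHull(np.stack([xs,ys],1).astype(np.float32)));print(e,atz(d,e[0],o["tcp_pos"][2]+.030))
save("scene","pics/s8.png",(220,225,300,285),8)
dt=save("top","pics/t8.png")
for th in ["box","jar","bottle"]:print(th,[(np.round(q["xy"],1).tolist(),round(q["conf"],2)) for q in robot.search_frame(th,"top")])
E
```

```text
time_s: 11.7
tcp_pos: [0.5526, 0.0428, 0.0318]
ee_rot: [0.823, -0.568, -0.0, 0.0]
ft_force: [-0.1, 0.7, -1.3]
opening: 0.0376
time_s: 12.12
tcp_pos: [0.5526, 0.0429, 0.0318]
ee_rot: [0.823, -0.568, 0.0, -0.0]
ft_force: [-0.6, -0.4, -0.2]
opening: 0.0377
[0.5526 0.0429 0.0318] [ 0.8228 -0.5683 -0.      0.    ] 0.0012897784412890566 0.0376190923489345 [-0.3744  0.6379 -0.7922]
96 269 303 272 279
ring from arc [0.5527 0.0426] 0.0007327680009185326
((284.3639221191406, 307.1852111816406), (84.97422790527344, 95.56130981445312), 90.20138549804688) [0.5525 0.0436 0.0618]
box [([323.1, 278.4], 0.94)]
jar [([383.0, 215.0], 0.84)]
bottle [([282.1, 174.2], 0.94), ([336.6, 188.9], 0.73), ([274.2, 120.9], 0.56)]
```

View pics/w8.png

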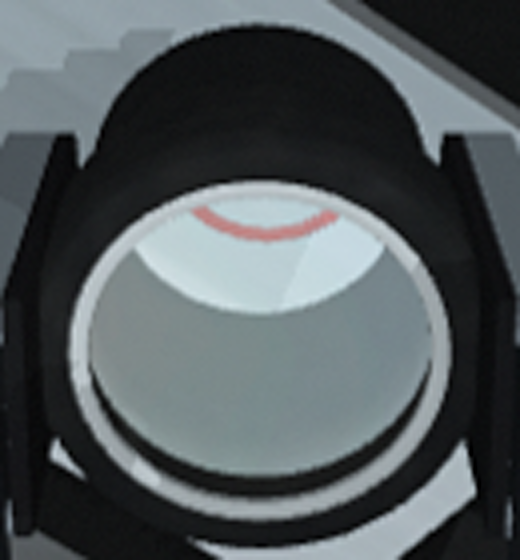

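View pics/s8.png

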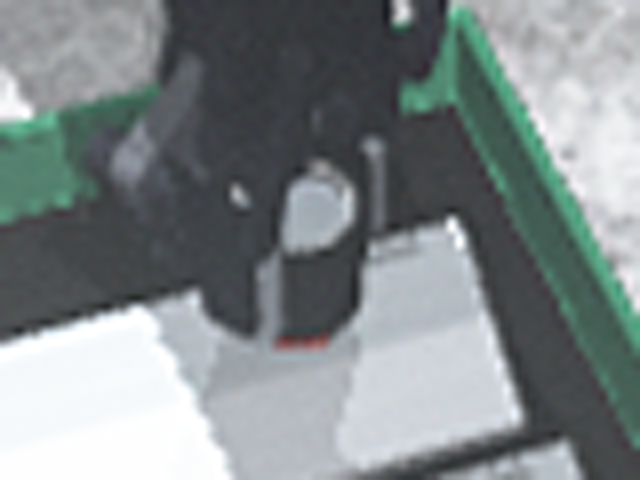

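View pics/t8.png

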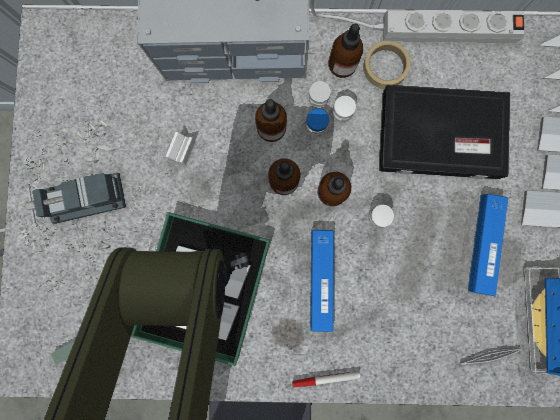

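Both agree to about 1 mm, with the ring sitting about 0.8 mm to the tool's +x. I'll make that small trim, check that everything is still, and sign off.

```bash
python3 -m pendant '0.0008 0 0 0; 0 0 0 0;0 0 0 0;0 0 0 0; 0 0 0 0';python3 -m pendant '0 0 0 0;0 0 0 0;0 0 0 0;0 0 0 0; 0 0 0 0'
python3 - <<'E'
from h import *
np.set_printoptions(precision=4,suppress=True)
d=robot.get_image("wrist");o=robot.get_obs();print(o["tcp_pos"],o["ee_rot"],np.abs(o["dq"]).max(),o["opening"])
f=d["frame"].astype(int);m=(f[...,0]-f[...,1]>30)&(f[...,0]-f[...,2]>20);m[:225]=0;m[350:]=0;m[:,:230]=0;m[:,340:]=0
ys,xs=np.nonzero(m);print(xs.min(),xs.max())
g=cv2.cvtColor(d["frame"],cv2.COLOR_RGB2GRAY);k=np.zeros_like(g);k[255:360,232:338]=(g[255:360,232:338]>75)
n,l,s,cc=cv2.connectedComponentsWithStats(k);i=l[310,285];ys,xs=np.nonzero(l==i)
e=cv2.fitEllipse(cv2.convexHull(np.stack([xs,ys],1).astype(np.float32)));print(e,atz(d,e[0],o["tcp_pos"][2]+.030))
print(robot.sign_off())
E
```

```text
time_s: 12.83
tcp_pos: [0.5529, 0.0421, 0.0318]
ee_rot: [0.823, -0.568, -0.0, -0.0]
ft_force: [0.1, 0.2, -0.8]
opening: 0.0373
time_s: 13.25
tcp_pos: [0.5529, 0.0421, 0.0318]
ee_rot: [0.823, -0.568, 0.0, -0.0]
ft_force: [0.2, 0.1, -0.3]
opening: 0.0377
[0.5528 0.0421 0.0318] [ 0.8228 -0.5683 -0.      0.    ] 0.00148711024560605 0.03748288698302984
267 302
((284.34954833984375, 307.187744140625), (84.96363067626953, 95.60266876220703), 90.13695526123047) [0.5528 0.0428 0.0618]
the job is handed in; nothing more can be done
None
```

I gripped the black loupe, lifted it, and carried it over the blue box and the tray wall. I handed the job in at about 13 s, still holding it motionless over the red ring.

- **Centring:** the loupe's upper rim measured (0.5528, 0.0428). The ring measured about (0.553, 0.0424), and the views agreed to about 1 mm.
- **Height:** the lower end is about 10 mm above the blade. That comes from the arm's height when it gripped the loupe on the bench; I did not measure the gap directly.
- **Level:** the tool points straight down, and the loupe's rim has not shifted between the fingers since the grasp.
- **Grip and forces:** the opening held at 37–38 mm. The wrist force stayed under 6 N in every reading, and nothing pointed to contact during the carry or hover.
- **Other things:** in the top view the box, jar and bottle are still at their first pixel positions, to within the detection noise.
- **Disagreement:** the two-view heights for the loupe's rim came out between 33 and 41 mm. The stated 36 mm lies inside that range.

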